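Swap the battery on the charger and put the pile away

TASK

Move the charged teal battery pack from the charger to the red tray and put the flat black pack from the top of the pile on the charger in its place; then clear the rest of the pile: the carton of screws into the yellow tray and the bit case into the blue tray. Everything must end upright, lying flat inside the rim of its place with long side along long side; set things down without dropping them, and leave the mug and the glue bottle standing where they are.

Things in the scene. Friction and masses are not known exactly. Their poses are not given: they have to be found in the camera images.
- teal_pack: Charged battery pack: teal block with a white patch on top, 60 x 90 x 48 mm high, about 0.34 kg. At the start it sits on the charger. Origin: centre of its underside. The x axis runs along the short side, y along the long side, z up. Grip it across the short side, near the top.
- black_pack: Flat battery pack: black block of the same 60 x 90 x 48 mm, with a red patch on top, about 0.34 kg. At the start it is the top of the pile of three. Origin: centre of its underside. The x axis runs along the short side, y along the long side, z up. Grip it across the short side, near the top.
- screw_carton: Carton of screws: cardboard box with a green band round its sides and a thin white paper strip along its top, 64 x 120 x 42 mm high, about 0.45 kg, closed and rigid. Middle of the pile: its ends show beyond the black pack. Origin: centre of its underside. The x axis runs along the short side, y along the long side, z up. Grip it across the short side, near the top.
- bit_case: Bit case: grey plastic case with orange patches at both ends of its top, 66 x 160 x 40 mm high, about 0.4 kg. Bottom of the pile: its ends show beyond the carton. Origin: centre of its underside, on the bench. The x axis runs along the short side, y along the long side, z up. Grip it across the short side, near the top.
- charger: Battery charger: black block 90 x 150 mm, 30 mm high, with a bay of 80 x 110 mm (walled by a grey rim standing 6 mm above the floor, 5 mm thick) in its top. The bay's floor is 30 mm above the bench; a red and a green lamp lie beyond the bay at its +y end. Origin: at bench height under the centre of the bay. The x axis runs along the short side, y along the long side, z up. Fixed to the bench; its place and heading change.
- red_tray: Shallow red tray for the charged pack, inside 80 x 110 mm. Walled by a low rim that stands 3 mm above its floor and 6 mm above the bench, of bright metal, 4 mm thick. Origin: centre of its underside at bench height. The x axis runs along the short side, y along the long side, z up. Fixed to the bench; its place and heading change.
- yellow_tray: Shallow yellow tray for the carton of screws, inside 84 x 140 mm. Walled by a low rim that stands 3 mm above its floor and 6 mm above the bench, of bright metal, 4 mm thick. Origin: centre of its underside at bench height. The x axis runs along the short side, y along the long side, z up. Fixed to the bench; its place and heading change.
- blue_tray: Shallow blue tray for the bit case, inside 86 x 180 mm. Walled by a low rim that stands 3 mm above its floor and 6 mm above the bench, of bright metal, 4 mm thick. Origin: centre of its underside at bench height. The x axis runs along the short side, y along the long side, z up. Fixed to the bench; its place and heading change.
- mug: White mug with a handle, 76 mm across, 85 mm high, standing on the bench on the robot's side; not to be moved. Origin: centre of its underside.
- glue: White glue bottle with a green cap, 52 mm across, 150 mm high, standing on the far side of the bench; not to be moved. Origin: centre of its underside.

How it is judged:
By the outcome, as a careful person would: the job done as asked, in the order asked, and still so for the second after the job is handed in, with the robot touching nothing.
It also fails if it takes over 144 s, if anything falls off the work surface, if the arm or the gripper's body presses on something with over 40 N, if the wrist force passes 120 N, or if a joint passes its speed limit or range.

ROBOT

A 7-joint arm with a two-finger parallel gripper is mounted at the origin on the work surface. World frame = base frame: x ahead of the robot, y to its left, z up, the work surface at z = 0. Lengths are in m, angles in rad, forces in N, time in s.
With the tool pointing down it reaches from about 0.4 to 0.875 m from the base axis. Payload 19.3 kg.
Tool frame: the origin (TCP) lies midway between the tips of the shut fingers; the grasp point (between the pads) lies 19 mm behind it; z points along the fingers, y is the line along which they close (so a half turn about z gives the same grasp; the last joint's range is limited). The gripper opens to 85 mm and grips with 20 to 120 N. Pads are 22 mm wide; open, the fingers measure 114 mm over their backs; the gripper's body (76 mm by 85 mm) begins 54 mm behind the grasp point. The pads swing forward as they close: fully open they stand 13 mm farther back than shut.
Start: joints at [1.135, 0.521, -0.036, 1.599, 0.021, 1.021, -0.113], TCP at [0.224, -0.584, 0.231] pointing down, gripper open.
Joint ranges: [-2.91, 2.91], [-0.3, 2.13], [-1.5, 1.42], [0.17, 2.43], [-1.26, 4.41], [0.16, 1.93], [-2.52, 2.52]. Speed limits (rad/s): [1.89, 1.89, 2.39, 2.39, 3.01, 3.01, 3.01].

INTERFACE

Orientations are given as a 3x3 rotation matrix whose columns are the frame's x, y, z axes.
In Python, from plant import robot gives the robot as it stands.
- The arm moves only by the shell command python3 -m pendant 'ROWS' [FORCE]. ROWS is JSON, a list of rows, each a list of 7 numbers: the opening, from 0 (shut) to 1 (fully open), then the shift along the tool's x, y, z in mm, then the turn, a rotation vector about the tool's x, y, z in rad. A call has 1 to 8 rows; each row shifts and turns the commanded pose from where the row before left it, along the tool's axes as they then stand; what a row does not reach is not made up. A row lasts 1/8 s, in which the tool goes at most 62.5 mm and 10.7 degrees, less where a joint would pass 70% of its speed; a pose out of reach is approached as far as the arm can. A call is refused whole if a number of a shift passes 62.5 or a number of a turn 0.188, either way. A call with a gripper value outside its range is refused whole. The fingers move at their own pace and stop on an object; FORCE is the grip in N (left out, the last holds). Time passes only in rows, so rows that do not move let the fingers close. It gives the time, the measured TCP pose, the force, the opening and the grip force at its end, in the units of the state.
- robot.read_state(): the state, without advancing time (a new reading comes with each control period).
- robot.get_image(name): name is "side" or "top" or "wrist"; returns a dict with "pixels" (400x640x3 uint8, red, green, blue), "fx", "fy", "cx", "cy" (pixels), "camera_from_world" (4x4, takes a point from world to camera coordinates). Camera axes: x right, y up, looking along -z (the intrinsics and any distortion apply to the point x, -y, -z); pixel columns grow to the right and rows downward; lengths in m; the calibration is good to about 2 mm. A picture is of the moment at which its call begins. There is no depth.
- robot.hand_in(): hands the job in; it is judged then, once.
The state is a dict: "time_s": time; "qpos": joint angles; "qvel": joint speeds; "effort": joint torques, N m; "position": TCP position; "tool_rot": TCP orientation; "wrist_force": force on the tool from outside, world axes, zero at the start; "wrist_torque": the same for the moment, N m; "finger_gap": finger opening in m; "grip_force": force on a finger pad.
Only numpy, scipy, OpenCV 4.12 (cv2) and the standard library are available. Lean on these libraries where they do the work, as an engineer would, in place of code of your own. Each camera call takes 0.05 s, during which the arm holds its last target. There are 200 camera calls.

## Working session

There is one attempt and no reset: what is moved stays moved. The work goes in short steps, Python scripts to look and compute and a shell command to move; the robot and the scene stay as the last step left them, time stands still between calls to the robot, and variables do not carry over. Pictures are saved under pics/ and viewed, at most 18 in all, crops included, and the job is handed in when it is done.

```bash
ls; mkdir -p pics
python3 - <<'E'
from plant import robot
import cv2
for n in("top","side"):
    im=robot.get_image(n); cv2.imwrite(f"pics/{n}0.png",im["pixels"][:,:,::-1]); print(n,im["fx"],im["fy"],im["cx"],im["cy"],im["camera_from_world"].round(3).tolist() if hasattr(im["camera_from_world"],'round') else im["camera_from_world"],im.keys())
s=robot.read_state();print(s["tool_rot"],s["position"],s["time_s"],s["finger_gap"])
E
```

```text
pics
top 378.4763027647275 378.4763027647275 325.0273505033197 197.15436786234557 [[-0.008, -1.0, -0.019, 0.006], [0.981, -0.011, 0.194, -0.535], [-0.194, -0.017, 0.981, -0.979], [0.0, 0.0, 0.0, 1.0]] dict_keys(['pixels', 'fx', 'fy', 'cx', 'cy', 'camera_from_world'])
side 496.78542535483945 496.78542535483945 315.73392660948247 202.3524845858709 [[-0.99, -0.141, 0.005, 0.52], [0.109, -0.746, 0.657, -0.139], [-0.089, 0.651, 0.754, -1.32], [0.0, 0.0, 0.0, 1.0]] dict_keys(['pixels', 'fx', 'fy', 'cx', 'cy', 'camera_from_world'])
[[ 9.33855707e-01  3.57649723e-01 -4.39983598e-04]
 [ 3.57649982e-01 -9.33855276e-01  9.01717683e-04]
 [-8.83819257e-05 -9.99434331e-04 -9.99999497e-01]] [ 0.22342485 -0.58338803  0.23079655] 0.1 0.08591045003339261
```

View pics/top0.png

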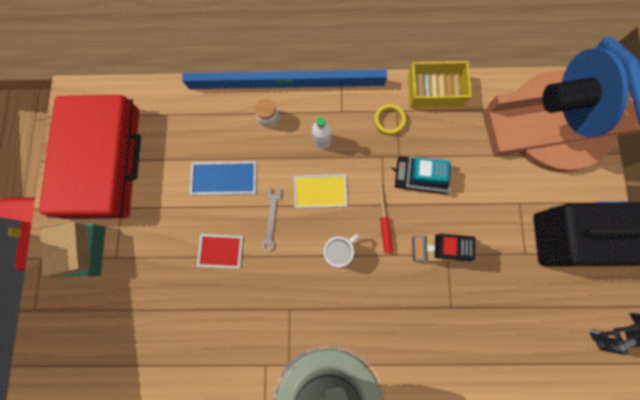

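View pics/side0.png

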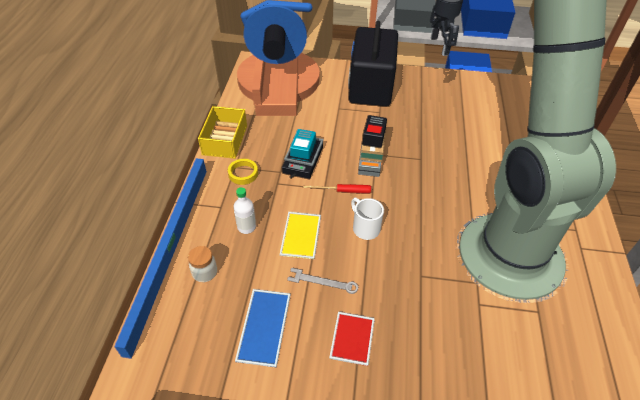

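The top view shows the teal pack on the charger at (432,172), and the pile at (445,247) with the black pack's red patch at (450,247). The trays are red (220,251), yellow (320,190) and blue (223,177), with the mug at (340,250) and glue at (321,132). The side view agrees.

```bash
cat > h.py <<'E'
from plant import robot
import cv2, numpy as np
def grab(n,save=None):
    im=robot.get_image(n); im["hsv"]=cv2.cvtColor(im["pixels"],cv2.COLOR_RGB2HSV)
    im["T"]=np.array(im["camera_from_world"])
    if save: cv2.imwrite(f"pics/{save}.png",im["pixels"][:,:,::-1])
    return im
def ray(im,px,z):
    px=np.atleast_2d(np.array(px,float)); R,t=im["T"][:3,:3],im["T"][:3,3]
    d=np.c_[(px[:,0]-im["cx"])/im["fx"],-(px[:,1]-im["cy"])/im["fy"],-np.ones(len(px))]@R
    c=-R.T@t
    return (c+d*((z-c[2])/d[:,2])[:,None])[:,:2]
def proj(im,p):
    q=im["T"][:3,:3]@np.array(p)+im["T"][:3,3]
    return np.array([im["cx"]+im["fx"]*q[0]/-q[2],im["cy"]+im["fy"]*q[1]/q[2]])
def mask(im,lo,hi,roi=None):
    m=cv2.inRange(im["hsv"],np.array(lo),np.array(hi))
    if roi: k=np.zeros_like(m);x0,y0,x1,y1=roi;k[y0:y1,x0:x1]=255;m&=k
    return m
def rect(im,m,z):
    "largest blob -> world min-area rect: centre, (short,long) mm, heading of long side (deg, mod 180)"
    cs,_=cv2.findContours(m,cv2.RETR_EXTERNAL,cv2.CHAIN_APPROX_NONE)
    c=max(cs,key=cv2.contourArea)
    w=ray(im,c[:,0,:],z)
    (cx,cy),_,_=cv2.minAreaRect((w*1000).astype(np.float32))
    b=cv2.boxPoints(cv2.minAreaRect((w*1000).astype(np.float32)))
    e=[b[1]-b[0],b[2]-b[1]]; e.sort(key=np.linalg.norm)
    return [round(float(v),1) for v in (cx,cy,np.linalg.norm(e[0]),np.linalg.norm(e[1]),np.degrees(np.arctan2(e[1][1],e[1][0]))%180)]
E
python3 - <<'E'
from h import *
t=grab("top")
print("red",rect(t,mask(t,(0,150,90),(8,255,255),(190,225,250,275)),.003))
print("yel",rect(t,mask(t,(22,150,120),(34,255,255),(285,165,355,215)),.003))
print("blu",rect(t,mask(t,(100,120,60),(125,255,255),(180,150,265,205)),.003))
print("teal",rect(t,mask(t,(80,100,60),(100,255,255),(390,150,460,200)),.078))
print("patch",rect(t,mask(t,(0,0,170),(180,100,255),(410,155,445,185)),.078))
print("blackpatch",rect(t,mask(t,(0,150,90),(8,255,255),(425,230,480,265)),.130))
print("mug",rect(t,mask(t,(0,0,150),(180,50,255),(320,230,360,270)),.085))
b=t["pixels"][140:275,370:490,::-1];cv2.imwrite("pics/c1.png",cv2.resize(b,None,fx=6,fy=4.4*1,interpolation=cv2.INTER_CUBIC))
print(robot.read_state()["time_s"])
E
```

```text
red [395.6, 298.3, 72.0, 101.4, 86.9]
yel [563.8, 15.9, 76.0, 132.5, 91.2]
blu [606.7, 298.3, 77.0, 171.1, 90.5]
teal [599.7, -282.2, 65.5, 98.8, 84.7]
patch [606.8, -269.8, 34.8, 45.1, 176.8]
blackpatch [395.6, -304.3, 34.0, 45.2, 175.7]
mug [386.7, -41.8, 77.8, 94.3, 96.9]
0.15
```

View pics/c1.png

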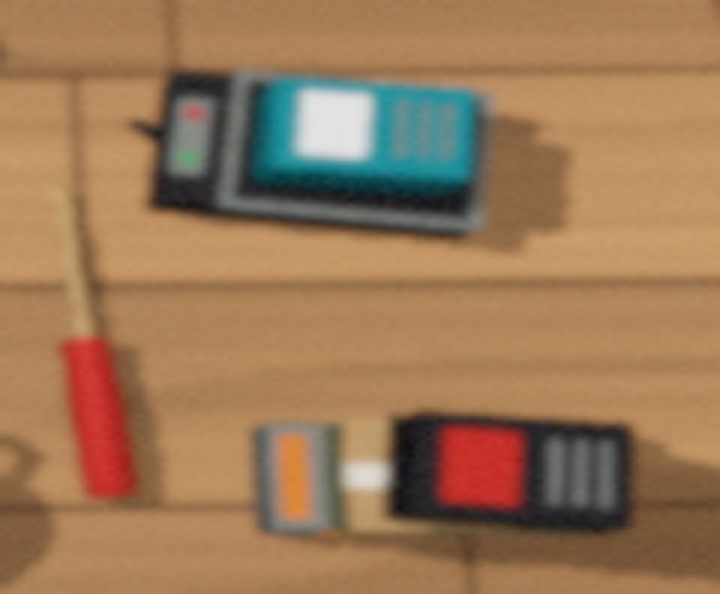

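The crop shows the teal pack with its white patch at (432,170), leaving space in the bay at its −x side. The pile is stepped, with its −y ends hidden by parallax. I'll turn the tool and go over the teal pack.

```bash
python3 -m pendant '[[1,0,0,-10,0,0,-0.186],[1,0,0,-10,0,0,-0.186],[1,0,0,-10,0,0,-0.186],[1,0,0,-10,0,0,-0.186],[1,0,0,-10,0,0,-0.186],[1,0,0,-10,0,0,-0.186],[1,0,0,0,0,0,-0.02]]' && python3 -m pendant '[[1,40,45,0,0,0,0],[1,40,45,0,0,0,0],[1,40,45,0,0,0,0],[1,40,45,0,0,0,0],[1,40,45,0,0,0,0],[1,40,45,0,0,0,0],[1,40,45,0,0,0,0],[1,0,0,0,0,0,0]]'
python3 - <<'E'
from h import *
w=grab("wrist","w1")
s=robot.read_state();print(np.round(s["position"],3),np.round(s["tool_rot"],3).tolist())
T=w["T"];print("campos",-T[:3,:3].T@T[:3,3],"look",-T[2,:3],w["fx"])
for p in [(.604,-.285,.078),(.396,-.31,.13)]:print(proj(w,p))
E
```

```text
time_s: 1.02
position: [0.2234, -0.5839, 0.2916]
tool_rot: [[0.069, 0.998, 0.0], [0.998, -0.069, -0.0], [-0.0, 0.0, -1.0]]
wrist_force: [0.2, -0.5, 0.5]
finger_gap: 0.0853
grip_force: 0.0
time_s: 2.02
position: [0.5604, -0.3212, 0.2902]
tool_rot: [[0.066, 0.998, 0.0], [0.998, -0.066, 0.003], [0.003, 0.0, -1.0]]
wrist_force: [-0.3, -0.1, -0.5]
finger_gap: 0.0855
grip_force: 0.0
[ 0.558 -0.324  0.29 ] [[0.069, 0.998, -0.001], [0.998, -0.069, 0.001], [0.001, -0.001, -1.0]]
campos [ 0.56534902 -0.24204989  0.4343058 ] look [-0.0210679  -0.30406615 -0.95241794] 279.03314003610205
[349.56831653 147.31039128]
[170.60132128 187.63981225]
```

View pics/w1.png

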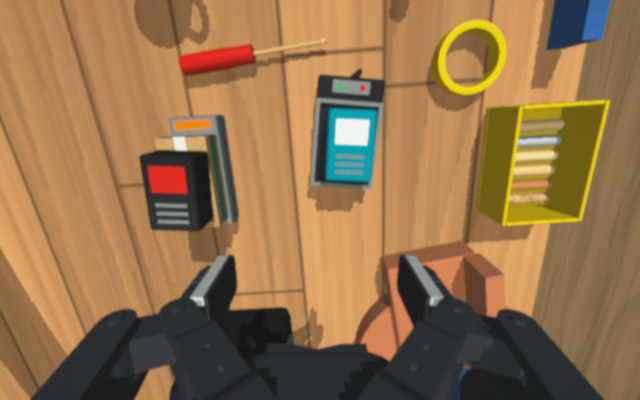

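The wrist view looks along the pile and charger. The teal top spans (326–378,106–183) and the black pack's top (143–208,150–230), with the bit case's orange patch at (193,125). Next I'll measure the teal pack, the charger rim and the black pack.

Run:
```python
from h import *
w=grab("wrist")
m=mask(w,(80,100,40),(100,255,255),(300,90,400,200))
cs,_=cv2.findContours(m,cv2.RETR_EXTERNAL,cv2.CHAIN_APPROX_NONE);c=max(cs,key=cv2.contourArea)
print("teal hull V",np.percentile(w["hsv"][...,2][m>0],[5,25,50,75,95]))
for th in (0,100,125):
  print("teal",th,rect(w,cv2.morphologyEx(mask(w,(80,100,max(40,th)),(100,255,255),(300,90,400,200)),cv2.MORPH_CLOSE,np.ones((5,5))),.078))
print("patch",rect(w,mask(w,(0,0,170),(180,100,255),(325,110,375,150)),.078))
print("blackpatch",rect(w,mask(w,(0,150,90),(8,255,255),(140,155,200,200)),.130))
print("orange",rect(w,mask(w,(8,180,150),(20,255,255),(165,110,230,135)),.040))
print("grey rim",rect(w,mask(w,(0,0,70),(180,45,200),(305,92,392,195)),.036))
print("black",rect(w,mask(w,(0,0,0),(180,120,45),(135,140,240,240)),.130))
b=w["pixels"][90:240,130:400,::-1];cv2.imwrite("pics/c2.png",cv2.resize(b,None,fx=2.96,fy=2.96,interpolation=cv2.INTER_CUBIC))
```

```text
teal hull V [ 78. 157. 172. 176. 181.]
teal 0 [603.3, -283.4, 61.6, 92.3, 83.8]
teal 100 [604.6, -283.3, 59.0, 89.7, 83.8]
teal 125 [605.0, -283.2, 58.2, 87.9, 83.8]
patch [607.2, -265.7, 32.3, 42.6, 176.0]
blackpatch [394.6, -300.6, 31.8, 42.3, 176.0]
orange [395.4, -244.5, 9.7, 48.3, 179.6]
grey rim [602.2, -285.9, 90.0, 121.5, 81.4]
black [403.2, -314.8, 71.3, 88.7, 84.0]
```

View pics/c2.png

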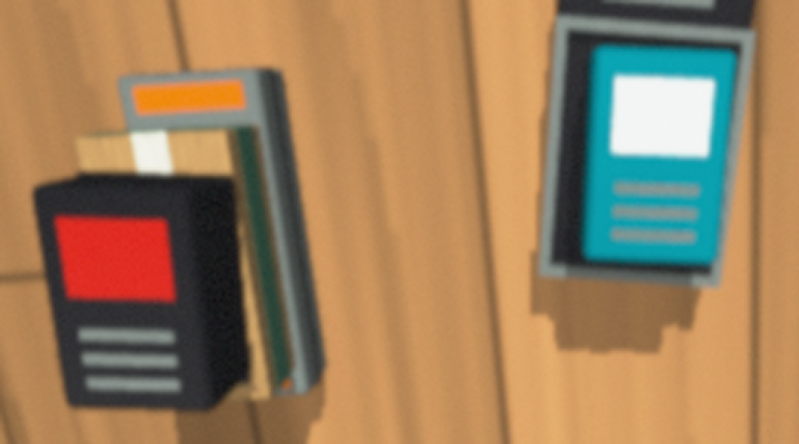

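```bash
python3 -m pendant '[[1,43,44,0,0,0,0.02],[1,0,0,50,0,0,0],[1,0,0,50,0,0,0],[1,0,0,40,0,0,0],[1,0,0,0,0,0,0],[1,0,0,0,0,0,0]]'
python3 - <<'E'
from h import *
w=grab("wrist","w2")
s=robot.read_state();print(np.round(s["position"],4),np.round(s["tool_rot"],3).tolist())
print("teal",rect(w,cv2.morphologyEx(mask(w,(80,100,110),(100,255,255)),cv2.MORPH_CLOSE,np.ones((5,5))),.078))
E
```

```text
time_s: 2.88
position: [0.6042, -0.2872, 0.153]
tool_rot: [[0.091, 0.996, 0.001], [0.996, -0.091, -0.001], [-0.001, 0.002, -1.0]]
wrist_force: [0.6, -0.1, -0.2]
finger_gap: 0.0853
grip_force: 0.0
[ 0.6045 -0.2871  0.1534] [[0.091, 0.996, 0.002], [0.996, -0.09, -0.001], [-0.001, 0.002, -1.0]]
teal [605.5, -281.4, 59.0, 92.0, 83.6]
```

View pics/w2.png

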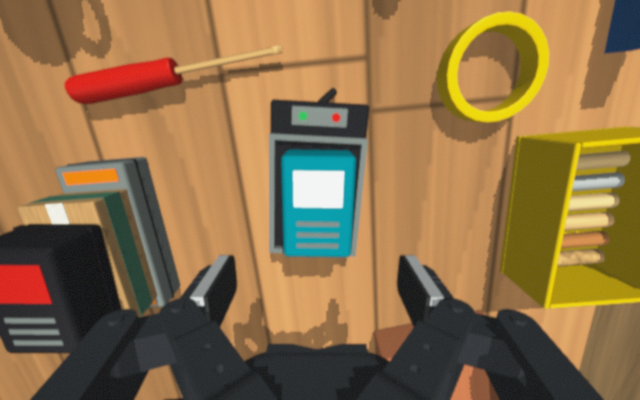

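Teal pack lies at (285–357,150–256) between the fingers, long side parallel to the tool. Descending to grip.

```bash
python3 -m pendant '[[1,4,1,40,0,0,0.02],[1,0,0,40,0,0,0],[1,0,0,28,0,0,0],[1,0,0,0,0,0,0],[0.3,0,0,0,0,0,0],[0.3,0,0,0,0,0,0],[0.3,0,0,0,0,0,0],[0.3,0,0,0,0,0,0]]' 50 && python3 -m pendant '[[0.3,0,0,0,0,0,0],[0.3,0,0,0,0,0,0],[0.3,0,0,-20,0,0,0],[0.3,0,0,-50,0,0,0],[0.3,0,0,-60,0,0,0],[0.3,0,0,-60,0,0,0],[0.3,0,0,0,0,0,0]]'
python3 - <<'E'
from h import *
w=grab("wrist","w3");t=grab("top")
s=robot.read_state();print(np.round(s["position"],4),np.round(s["tool_rot"],3).tolist(),s["finger_gap"],s["grip_force"])
E
```

```text
time_s: 3.92
position: [0.6064, -0.2829, 0.0457]
tool_rot: [[0.109, 0.994, 0.003], [0.994, -0.109, -0.001], [-0.001, 0.003, -1.0]]
wrist_force: [-1.2, -0.4, 8.8]
finger_gap: 0.0591
grip_force: 54.0
time_s: 4.8
position: [0.6072, -0.2829, 0.2402]
tool_rot: [[0.109, 0.994, 0.008], [0.994, -0.109, -0.003], [-0.003, 0.009, -1.0]]
wrist_force: [0.3, 0.2, -4.5]
finger_gap: 0.0592
grip_force: 55.9
[ 0.6052 -0.2823  0.2346] [[0.109, 0.994, 0.001], [0.994, -0.109, -0.001], [-0.001, 0.001, -1.0]] 0.059107470301297906 55.851802825927734
```

View pics/w3.png

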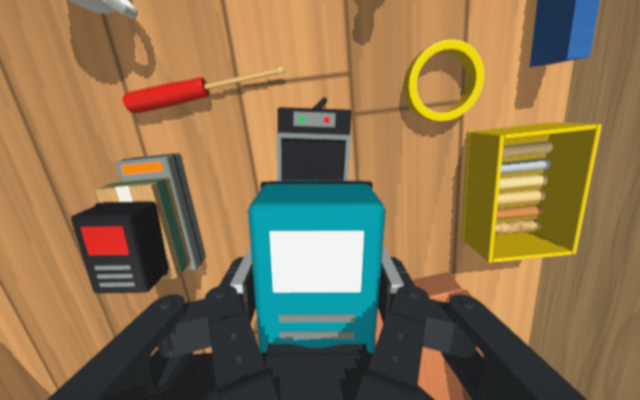

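The teal pack is held squarely (gap 59 mm, 56 N), and the empty bay shows at (278–350,135–183). Carrying to just short of the red tray.

```bash
python3 -m pendant '[[0.3,20,-10,0,0,0,-0.056],[0.3,48,-24,0,0,0,0],[0.3,48,-24,0,0,0,0],[0.3,48,-24,0,0,0,0],[0.3,48,-24,0,0,0,0],[0.3,48,-24,0,0,0,0],[0.3,48,-24,0,0,0,0],[0.3,48,-24,0,0,0,0]]' && python3 -m pendant '[[0.3,48,-24,0,0,0,0],[0.3,48,-24,0,0,0,0],[0.3,28,-14,0,0,0,0],[0.3,0,0,0,0,0,0],[0.3,0,0,0,0,0,0]]'
python3 - <<'E'
from h import *
w=grab("wrist","w4")
s=robot.read_state();print(np.round(s["position"],4),np.round(s["tool_rot"],3).tolist(),s["finger_gap"],s["grip_force"])
print("red",rect(w,mask(w,(0,150,90),(8,255,255)),.003))
E
```

```text
time_s: 5.9
position: [0.4459, 0.0843, 0.2326]
tool_rot: [[0.053, 0.999, -0.002], [0.999, -0.053, -0.0], [-0.0, -0.002, -1.0]]
wrist_force: [1.9, -0.0, -2.8]
finger_gap: 0.0591
grip_force: 55.6
time_s: 6.52
position: [0.392, 0.2094, 0.2327]
tool_rot: [[0.053, 0.999, -0.001], [0.999, -0.053, -0.001], [-0.001, -0.001, -1.0]]
wrist_force: [-0.4, -0.8, -3.7]
finger_gap: 0.0591
grip_force: 55.6
[0.3923 0.2092 0.2328] [[0.054, 0.999, -0.001], [0.999, -0.054, -0.001], [-0.001, -0.001, -1.0]] 0.05916283082142153 55.61775863170624
red [396.0, 300.6, 78.1, 106.7, 86.9]
```

View pics/w4.png

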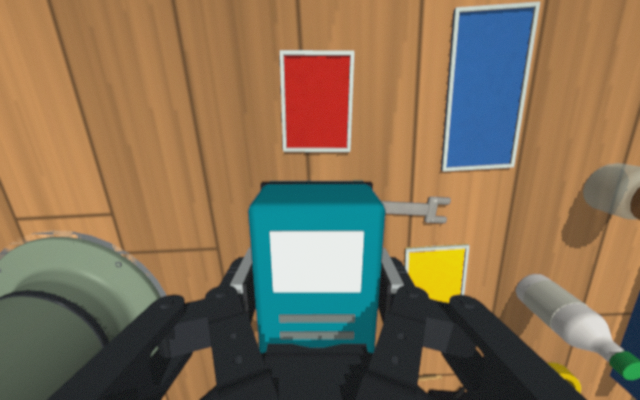

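The red tray is at (282–354,51–152), parallel to the held pack, and blue is also visible at (444–540,5–170). Placing.

```bash
python3 -m pendant '[[0.3,46,0,20,0,0,0],[0.3,45,-1,30,0,0,0],[0.3,0,0,50,0,0,0],[0.3,0,0,50,0,0,0],[0.3,0,0,40,0,0,0],[0.3,0,0,17,0,0,0],[0.3,0,0,3,0,0,0],[0.3,0,0,0,0,0,0]]'; python3 -m pendant '[[0.3,0,0,1,0,0,0],[0.3,0,0,1,0,0,0],[0.3,0,0,0,0,0,0]]'
python3 -c "
from plant import robot;s=robot.read_state();print(s['position'],s['wrist_force'])"
```

```text
time_s: 7.58
position: [0.3968, 0.3014, 0.0243]
tool_rot: [[0.054, 0.999, 0.001], [0.999, -0.054, 0.001], [0.001, 0.001, -1.0]]
wrist_force: [-0.2, 0.2, -2.8]
finger_gap: 0.0592
grip_force: 55.5
time_s: 7.95
position: [0.3962, 0.3012, 0.0216]
tool_rot: [[0.053, 0.999, 0.0], [0.999, -0.053, 0.0], [0.0, 0.0, -1.0]]
wrist_force: [0.2, -0.6, -3.8]
finger_gap: 0.0594
grip_force: 55.5
[0.39621988 0.30119696 0.02155714] [ 0.17119991 -0.56131159 -3.81925165]
```

```bash
python3 -m pendant '[[0.3,0,0,1,0,0,0],[0.3,0,0,1,0,0,0],[0.3,0,0,0,0,0,0]]' | grep -E "pos|force"; python3 -m pendant '[[0.3,0,0,0.5,0,0,0],[0.3,0,0,0.5,0,0,0],[0.3,0,0,0,0,0,0]]'| grep -E "pos|force"
```

```text
position: [0.396, 0.3011, 0.0192]
wrist_force: [-0.1, 0.3, -3.5]
grip_force: 55.5
position: [0.3961, 0.3012, 0.0187]
wrist_force: [-2.3, -1.8, 8.8]
grip_force: 57.0
```

```bash
python3 -m pendant '[[1,0,0,0,0,0,0],[1,0,0,0,0,0,0],[1,0,0,0,0,0,0],[1,0,0,-20,0,0,0],[1,0,0,-50,0,0,0],[1,0,0,-60,0,0,0],[1,0,0,-60,0,0,0],[1,0,0,-60,0,0,0]]' &&python3 -m pendant '[[1,-49,23,0,0,0,0],[1,-49,23,0,0,0,0],[1,-49,23,0,0,0,0],[1,-49,23,0,0,0,0],[1,-49,23,0,0,0,0],[1,-49,23,0,0,0,0]]' && python3 -m pendant '[[1,-51,-13,0,0,0,0],[1,-51,-13,0,0,0,0],[1,-51,-13,0,0,0,0],[1,-51,-13,0,0,0,0],[1,-51,-13,0,0,0,0],[1,-51,-13,0,0,0,0],[1,-51,-13,0,0,0,0],[1,0,0,0,0,0,0]]'
python3 - <<'E'
from h import *
w=grab("wrist","w5");t=grab("top","t5")
s=robot.read_state();print(np.round(s["position"],4),np.round(s["tool_rot"],3).tolist(),s["finger_gap"],s["grip_force"])
print("teal in red",rect(t,mask(t,(80,100,110),(100,255,255),(180,215,260,285)),.051))
print("blackpatch",rect(w,mask(w,(0,150,90),(8,255,255),(200,60,450,300)),.130))
print("black",rect(w,mask(w,(0,0,0),(180,120,50),(200,60,450,300)),.130))
E
```

```text
time_s: 9.7
position: [0.3958, 0.3009, 0.2704]
tool_rot: [[0.053, 0.999, -0.0], [0.999, -0.053, 0.0], [0.0, -0.0, -1.0]]
wrist_force: [1.3, -0.3, -0.3]
finger_gap: 0.0853
grip_force: 0.0
time_s: 10.45
position: [0.5187, -0.0016, 0.2684]
tool_rot: [[0.053, 0.999, 0.0], [0.999, -0.053, -0.0], [-0.0, 0.0, -1.0]]
wrist_force: [0.2, 0.5, -0.4]
finger_gap: 0.0855
grip_force: 0.0
time_s: 11.45
position: [0.4064, -0.3549, 0.2678]
tool_rot: [[0.059, 0.998, -0.001], [0.998, -0.059, -0.0], [-0.001, -0.001, -1.0]]
wrist_force: [0.7, 0.4, -0.1]
finger_gap: 0.0855
grip_force: 0.0
[ 0.4084 -0.3514  0.2681] [[0.054, 0.999, -0.0], [0.999, -0.054, 0.001], [0.001, -0.0, -1.0]] 0.08552797668608 0.0
teal in red [393.8, 295.2, 56.0, 85.9, 85.1]
blackpatch [395.6, -300.6, 32.1, 41.6, 174.4]
black [394.0, -317.9, 56.2, 85.3, 84.3]
```

View pics/w5.png

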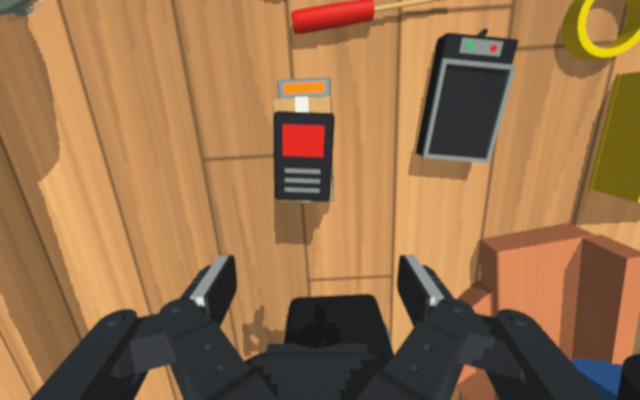

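The black pack's top is at (275–333,113–201) and the empty bay at (425–512,60–160). Gripping the black pack.

```bash
python3 - <<'E'
from h import *
w=grab("wrist")
m=mask(w,(0,0,85),(180,60,200),(415,50,520,165))
cs,_=cv2.findContours(m,cv2.RETR_EXTERNAL,cv2.CHAIN_APPROX_NONE);print([int(cv2.contourArea(c)) for c in cs])
print("rim",rect(w,m,.036))
m=mask(w,(0,0,0),(180,150,60),(425,58,512,160))
print("floor",rect(w,cv2.erode(m,np.ones((3,3))),.030))
E
python3 -m pendant '[[1,32,-18,0,0,0,0.042],[1,0,0,50,0,0,0],[1,0,0,40,0,0,0],[1,0,0,40,0,0,0],[1,0,0,30,0,0,0],[1,0,0,10,0,0,0],[1,0,0,0,0,0,0],[1,0,0,0,0,0,0]]'
```

```text
[6839, 281]
rim [602.2, -287.0, 92.2, 121.5, 81.6]
floor [605.5, -286.9, 73.8, 105.2, 82.0]
time_s: 12.6
position: [0.3929, -0.3187, 0.0995]
tool_rot: [[0.095, 0.996, 0.001], [0.996, -0.095, -0.001], [-0.001, 0.001, -1.0]]
wrist_force: [-0.5, -0.2, 0.1]
finger_gap: 0.0852
grip_force: 0.0
```

```bash
python3 -m pendant '[[0.3,0,0,1,0,0,0],[0.3,0,0,0,0,0,0],[0.3,0,0,0,0,0,0],[0.3,0,0,0,0,0,0],[0.3,0,0,0,0,0,0],[0.3,0,0,0,0,0,0]]' 50 && python3 -m pendant '[[0.3,0,0,-5,0,0,0],[0.3,0,0,-15,0,0,0],[0.3,0,0,-40,0,0,0],[0.3,0,0,-50,0,0,0],[0.3,0,0,0,0,0,0]]'
python3 - <<'E'
from h import *
w=grab("wrist","w6");grab("top","t6")
s=robot.read_state();print(np.round(s["position"],4),np.round(s["tool_rot"],3).tolist(),s["finger_gap"],s["grip_force"])
E
```

```text
time_s: 13.35
position: [0.3933, -0.3189, 0.0982]
tool_rot: [[0.095, 0.995, 0.002], [0.995, -0.095, -0.001], [-0.001, 0.002, -1.0]]
wrist_force: [2.2, 0.7, 7.5]
finger_gap: 0.0594
grip_force: 53.4
time_s: 13.98
position: [0.3934, -0.3194, 0.2112]
tool_rot: [[0.095, 0.995, 0.005], [0.995, -0.095, -0.004], [-0.003, 0.005, -1.0]]
wrist_force: [0.8, 0.7, -5.1]
finger_gap: 0.0592
grip_force: 56.4
[ 0.3919 -0.3186  0.2077] [[0.095, 0.995, 0.0], [0.995, -0.095, -0.001], [-0.001, 0.0, -1.0]] 0.059564908981029785 56.354504227638245
```

View pics/w6.png

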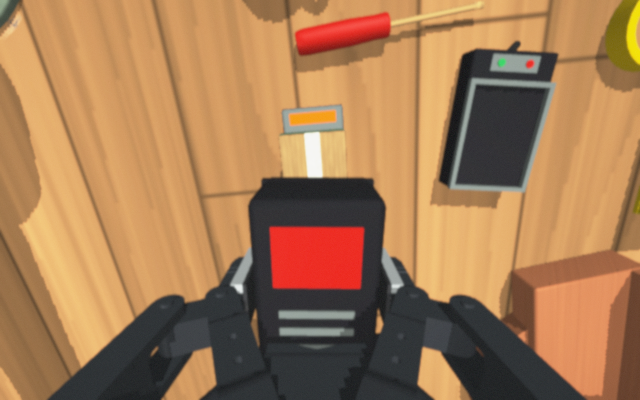

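Black pack held, carton and bit case undisturbed (carton's strip at (313,155), orange patch at (313,118)). Carrying to the bay.

```bash
python3 -m pendant '[[0.3,15,51,0,0,0,0.038],[0.3,15,52,0,0,0,0],[0.3,15,51,0,0,0,0],[0.3,15,52,0,0,0,0],[0.3,0,0,50,0,0,0],[0.3,0,0,50,0,0,0],[0.3,0,0,40,0,0,0],[0.3,0,0,0,0,0,0]]' && python3 -m pendant '[[0.3,0,0,0,0,0,0]]' | grep pos
python3 - <<'E'
from h import *
s=robot.read_state();print(np.round(s["position"],4),np.round(s["tool_rot"],3).tolist(),s["wrist_force"]);grab("side","s7")
E
```

```text
time_s: 15.08
position: [0.6015, -0.2832, 0.0633]
tool_rot: [[0.132, 0.991, -0.007], [0.991, -0.132, 0.003], [0.002, -0.007, -1.0]]
wrist_force: [-0.0, 0.3, -3.4]
finger_gap: 0.0594
grip_force: 56.9
position: [0.6044, -0.2844, 0.0683]
[ 0.6044 -0.2844  0.0683] [[0.133, 0.991, 0.001], [0.991, -0.133, -0.0], [-0.0, 0.001, -1.0]] [-0.02317635 -0.07038737 -3.37031159]
```

```bash
python3 -m pendant '[[0.3,-3,0,10,0,0,0],[0.3,0,0,8,0,0,0],[0.3,0,0,2,0,0,0],[0.3,0,0,0,0,0,0]]' | grep -E "pos|force";python3 -m pendant '[[0.3,0,0,1,0,0,0],[0.3,0,0,0.5,0,0,0],[0.3,0,0,0,0,0,0]]' | grep -E "pos|force"
```

```text
position: [0.6036, -0.2872, 0.0471]
wrist_force: [0.7, -0.3, -3.7]
grip_force: 57.0
position: [0.6038, -0.2873, 0.0463]
wrist_force: [-1.1, 1.3, 5.3]
grip_force: 57.8
```

```bash
python3 -m pendant '[[1,0,0,0,0,0,0],[1,0,0,0,0,0,0],[1,0,0,0,0,0,0],[1,0,0,-20,0,0,0],[1,0,0,-50,0,0,0],[1,0,0,-60,0,0,0],[1,0,0,-50,0,0,0],[1,0,0,0,0,0,-0.03]]' | grep pos &&python3 -m pendant '[[1,-23,-49,0,0,0,0],[1,-23,-49,0,0,0,0],[1,-23,-49,0,0,0,0],[1,-23,-49,0,0,0,0],[1,0,0,0,0,0,0],[1,0,0,0,0,0,0]]'
python3 - <<'E'
from h import *
w=grab("wrist","w8");t=grab("top","t8")
s=robot.read_state();print(np.round(s["position"],4),np.round(s["tool_rot"],3).tolist())
print("black in bay",rect(t,mask(t,(0,150,90),(8,255,255),(410,150,455,200)),.078))
m=mask(w,(10,50,110),(22,170,255),(270,60,370,260));print("n",(m>0).sum())
print("strip",rect(w,mask(w,(0,0,170),(180,45,255),(230,60,400,300)),.082))
print("orange",rect(w,mask(w,(8,190,150),(20,255,255),(230,40,400,300)),.040))
E
```

```text
position: [0.6053, -0.2879, 0.2316]
time_s: 17.88
position: [0.3995, -0.3586, 0.2262]
tool_rot: [[0.103, 0.995, 0.001], [0.995, -0.103, -0.0], [-0.0, 0.001, -1.0]]
wrist_force: [0.1, 1.5, -0.3]
finger_gap: 0.0853
grip_force: 0.0
[ 0.4002 -0.3581  0.2259] [[0.101, 0.995, 0.0], [0.995, -0.101, 0.0], [0.0, 0.0, -1.0]]
black in bay [606.1, -272.4, 34.8, 44.6, 176.8]
n 17267
strip [393.6, -317.9, 15.4, 123.0, 89.1]
orange [396.2, -244.5, 9.7, 47.8, 179.3]
```

View pics/w8.png

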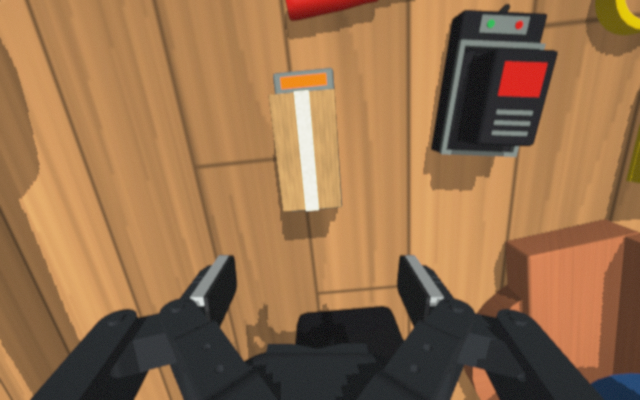

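The black pack sits inside the bay rim (485–553,55–145). The carton's strip runs (295,92)–(311,210), heading about 89°, with the bit case under it. Gripping the carton.

```bash
python3 -m pendant '[[1,40,-7,0,0,0,-0.086],[1,0,0,50,0,0,0],[1,0,0,50,0,0,0],[1,0,0,40,0,0,0],[1,0,0,25,0,0,0],[1,0,0,8,0,0,0],[1,0,0,0,0,0,0],[1,0,0,0,0,0,0]]' | grep -A1 -E "pos"; python3 -m pendant '[[0.3,0,0,0,0,0,0],[0.3,0,0,0,0,0,0],[0.3,0,0,0,0,0,0],[0.3,0,0,0,0,0,0],[0.3,0,0,0,0,0,0],[0.3,0,0,0,0,0,0]]' 55
```

```text
position: [0.397, -0.3184, 0.0537]
tool_rot: [[0.017, 1.0, 0.001], [1.0, -0.017, -0.001], [-0.001, 0.001, -1.0]]
time_s: 19.73
position: [0.3962, -0.3185, 0.0537]
tool_rot: [[0.017, 1.0, 0.0], [1.0, -0.017, -0.001], [-0.001, 0.0, -1.0]]
wrist_force: [-5.3, 1.5, 15.2]
finger_gap: 0.0627
grip_force: 57.7
```

```bash
python3 -m pendant '[[0.3,0,0,-5,0,0,0],[0.3,0,0,-20,0,0,0],[0.3,0,0,-50,0,0,0],[0.3,0,0,-60,0,0,0],[0.3,0,0,-35,0,0,0],[0.3,0,0,0,0,0,-0.037]]' | grep -A1 -E "pos"; python3 -m pendant '[[0.3,48,34,0,0,0,0],[0.3,48,34,0,0,0,0],[0.3,48,34,0,0,0,0],[0.3,48,34,0,0,0,0],[0.3,48,34,0,0,0,0],[0.3,0,0,0,0,0,0],[0.3,0,0,0,0,0,0]]'
python3 - <<'E'
from h import *
w=grab("wrist","w9")
s=robot.read_state();print(np.round(s["position"],4),np.round(s["tool_rot"],3).tolist())
print("yel",rect(w,mask(w,(22,150,120),(34,255,255),(200,0,450,200)),.003))
E
```

```text
position: [0.3971, -0.3189, 0.2252]
tool_rot: [[-0.021, 1.0, 0.003], [1.0, 0.021, -0.003], [-0.003, 0.003, -1.0]]
time_s: 21.35
position: [0.5608, -0.0749, 0.2213]
tool_rot: [[-0.021, 1.0, -0.002], [1.0, 0.021, 0.0], [0.0, -0.002, -1.0]]
wrist_force: [-0.7, -0.1, -4.3]
finger_gap: 0.0631
grip_force: 63.6
[ 0.5607 -0.0756  0.2217] [[-0.02, 1.0, -0.002], [1.0, 0.02, -0.0], [-0.0, -0.002, -1.0]]
yel [563.6, 23.0, 82.8, 129.3, 91.1]
```

View pics/w9.png

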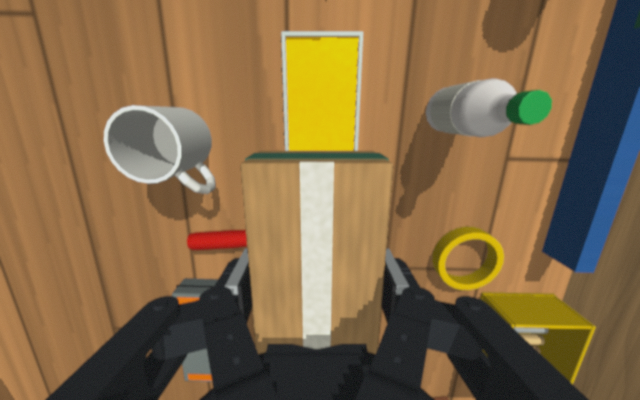

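Yellow tray spans (283–362,32–152+), with its near end hidden by the carton. It is aligned with the carton; the mug (155,145) and glue (475,108) are well to the sides. Placing.

```bash
python3 -m pendant '[[0.3,46,3,0,0,0,0],[0.3,46,2,20,0,0,0],[0.3,0,0,50,0,0,0],[0.3,0,0,50,0,0,0],[0.3,0,0,50,0,0,0],[0.3,0,0,24,0,0,0],[0.3,0,0,6,0,0,0],[0.3,0,0,0,0,0,0]]' | grep -A1 -E "pos"; python3 -m pendant '[[0.3,0,0,1,0,0,0],[0.3,0,0,1,0,0,0],[0.3,0,0,0,0,0,0]]'| grep -E "pos|force"
```

```text
position: [0.5648, 0.0166, 0.0232]
tool_rot: [[-0.019, 1.0, 0.0], [1.0, 0.019, -0.0], [-0.0, 0.0, -1.0]]
position: [0.5649, 0.0172, 0.0212]
wrist_force: [0.7, 0.5, -3.6]
grip_force: 63.5
```

```bash
python3 -m pendant '[[0.3,0,0,1.5,0,0,0],[0.3,0,0,1,0,0,0],[0.3,0,0,0.5,0,0,0],[0.3,0,0,0,0,0,0]]'| grep -E "pos|force"; python3 -m pendant '[[0.3,0,0,0.5,0,0,0],[0.3,0,0,0.5,0,0,0],[0.3,0,0,0,0,0,0]]'| grep -E "pos|force"
```

```text
position: [0.5646, 0.0172, 0.0177]
wrist_force: [-0.3, -0.2, -4.3]
grip_force: 63.5
position: [0.5647, 0.0172, 0.0168]
wrist_force: [0.2, -0.5, -3.0]
grip_force: 63.8
```

```bash
python3 -m pendant '[[0.3,0,0,0.7,0,0,0],[0.3,0,0,0,0,0,0]]'| grep -E "pos|force";python3 -m pendant '[[1,0,0,0,0,0,0],[1,0,0,0,0,0,0],[1,0,0,0,0,0,0],[1,0,0,-20,0,0,0],[1,0,0,-50,0,0,0],[1,0,0,-60,0,0,0],[1,0,0,-60,0,0,0],[1,0,0,0,0,0,0.02]]' | grep pos &&python3 -m pendant '[[1,-50,-24,0,0,0,0],[1,-50,-24,0,0,0,0],[1,-50,-24,0,0,0,0],[1,-50,-24,0,0,0,0],[1,-50,-24,0,0,0,0],[1,-50,-24,0,0,0,0],[1,-50,-24,0,0,0,0],[1,0,0,0,0,0,0]]'
python3 - <<'E'
from h import *
w=grab("wrist","w10");t=grab("top","t10")
s=robot.read_state();print(np.round(s["position"],4),np.round(s["tool_rot"],3).tolist())
m=mask(w,(8,190,150),(20,255,255),(200,0,450,330))
cs,_=cv2.findContours(m,cv2.RETR_EXTERNAL,cv2.CHAIN_APPROX_NONE)
for c in cs:
    if cv2.contourArea(c)>80:
        k=np.zeros_like(m);cv2.drawContours(k,[c],-1,255,-1);print("orange",rect(w,k,.040))
print("yellow strip",rect(t,mask(t,(0,0,170),(180,60,255),(300,180,340,205)),.045))
cv2.imwrite("pics/c3.png",np.hstack([w["pixels"][:,100:500],cv2.resize(t["pixels"][150:280,180:360],(400,289))[:, :],][:1])[:,:,::-1])
E
```

```text
position: [0.5647, 0.0172, 0.0168]
wrist_force: [-5.1, -0.4, 14.2]
grip_force: 65.8
position: [0.5665, 0.0176, 0.2118]
time_s: 25.9
position: [0.394, -0.3361, 0.2062]
tool_rot: [[0.006, 1.0, -0.001], [1.0, -0.006, -0.001], [-0.001, -0.001, -1.0]]
wrist_force: [0.6, 1.7, -1.0]
finger_gap: 0.0855
grip_force: 0.0
[ 0.3964 -0.3326  0.2063] [[0.001, 1.0, -0.0], [1.0, -0.001, 0.0], [0.0, -0.0, -1.0]]
orange [394.1, -383.6, 9.0, 46.8, 179.6]
orange [396.0, -244.6, 9.8, 47.2, 179.6]
yellow strip [564.2, 16.1, 16.9, 108.1, 91.3]
```

View pics/w10.png

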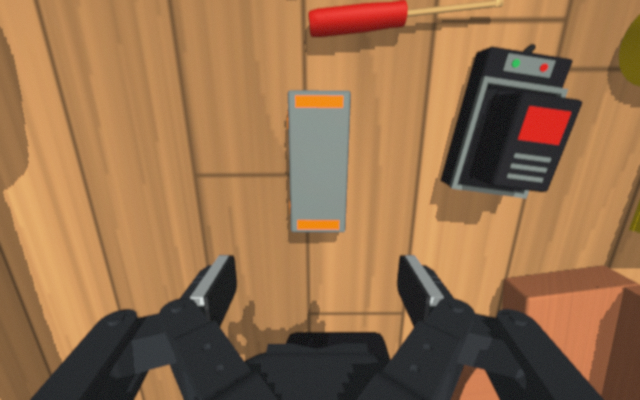

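The bit case is at (290–350,92–231), orange patches at both ends giving centre (395,−314) mm. Gripping it.

```bash
python3 -m pendant '[[1,19,-1,30,0,0,0.01],[1,0,0,50,0,0,0],[1,0,0,50,0,0,0],[1,0,0,40,0,0,0],[1,0,0,18,0,0,0],[1,0,0,6,0,0,0],[1,0,0,0,0,0,0],[1,0,0,0,0,0,0]]' | grep -A1 -E "pos"; python3 -m pendant '[[0.3,0,0,0,0,0,0],[0.3,0,0,0,0,0,0],[0.3,0,0,0,0,0,0],[0.3,0,0,0,0,0,0],[0.3,0,0,0,0,0,0],[0.3,0,0,0,0,0,0]]' 60
```

```text
position: [0.3962, -0.3139, 0.013]
tool_rot: [[0.01, 1.0, 0.001], [1.0, -0.01, -0.001], [-0.001, 0.001, -1.0]]
time_s: 27.75
position: [0.3959, -0.314, 0.013]
tool_rot: [[0.01, 1.0, 0.001], [1.0, -0.01, -0.001], [-0.001, 0.001, -1.0]]
wrist_force: [-1.8, 2.6, 14.6]
finger_gap: 0.0649
grip_force: 63.4
```

```bash
python3 -m pendant '[[0.3,0,0,-5,0,0,0],[0.3,0,0,-25,0,0,0],[0.3,0,0,-60,0,0,0],[0.3,0,0,-60,0,0,0],[0.3,0,0,-55,0,0,0],[0.3,0,0,0,0,0,-0.019]]' | grep -A1 -E "pos"; python3 -m pendant '[[0.3,40,24,0,0,0,0],[0.3,54,24,0,0,0,0],[0.3,54,24,0,0,0,0],[0.3,54,24,0,0,0,0],[0.3,54,24,0,0,0,0],[0.3,54,24,0,0,0,0],[0.3,54,24,0,0,0,0],[0.3,54,24,0,0,0,0]]'| grep -E "pos|force"; python3 -m pendant '[[0.3,54,24,0,0,0,0],[0.3,0,0,0,0,0,0],[0.3,0,0,0,0,0,0]]'
python3 - <<'E'
from h import *
w=grab("wrist","w11");t=grab("top","t11")
s=robot.read_state();print(np.round(s["position"],4),np.round(s["tool_rot"],3).tolist())
m=mask(w,(100,120,60),(125,255,255),(200,0,450,250));print("blu",rect(w,m,.003))
E
```

```text
position: [0.3968, -0.3147, 0.2208]
tool_rot: [[-0.009, 1.0, 0.005], [1.0, 0.009, -0.004], [-0.004, 0.005, -1.0]]
position: [0.5839, 0.1075, 0.2157]
wrist_force: [0.9, -1.1, -2.5]
grip_force: 69.1
time_s: 29.88
position: [0.6068, 0.1597, 0.2156]
tool_rot: [[-0.01, 1.0, -0.002], [1.0, 0.01, -0.001], [-0.001, -0.002, -1.0]]
wrist_force: [-1.1, -1.2, -3.5]
finger_gap: 0.0647
grip_force: 69.2
[0.6071 0.1587 0.2164] [[-0.008, 1.0, -0.001], [1.0, 0.008, -0.001], [-0.001, -0.001, -1.0]]
blu [606.6, 298.7, 84.5, 114.6, 90.4]
```

View pics/w11.png

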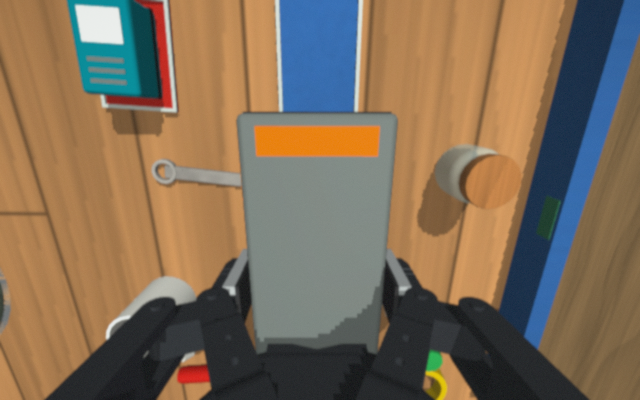

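Blue tray's middle runs between the rims at (278–362), centred on the case, with its ends outside the view; the lengthwise centre comes from the top view (y ≈ 0.300). Placing.

```bash
python3 -m pendant '[[0.3,47,0,0,0,0,0],[0.3,47,0,0,0,0,0],[0.3,47,0,20,0,0,0],[0.3,0,0,50,0,0,0],[0.3,0,0,50,0,0,0],[0.3,0,0,50,0,0,0],[0.3,0,0,22,0,0,0],[0.3,0,0,0,0,0,0]]' | grep -A1 -E "pos"; python3 -m pendant '[[0.3,0,0,1,0,0,0],[0.3,0,0,1,0,0,0],[0.3,0,0,0,0,0,0]]'| grep -E "pos|force"
```

```text
position: [0.606, 0.3004, 0.0246]
tool_rot: [[-0.008, 1.0, -0.001], [1.0, 0.008, -0.001], [-0.001, -0.001, -1.0]]
position: [0.6066, 0.3013, 0.0241]
wrist_force: [0.0, 0.5, -3.3]
grip_force: 69.0
```

```bash
python3 -m pendant '[[0.3,-1,0,3,0,0,0],[0.3,0,0,2,0,0,0],[0.3,0,0,1.5,0,0,0],[0.3,0,0,0,0,0,0]]'| grep -E "pos|force"; python3 -m pendant '[[0.3,0,0,0.7,0,0,0],[0.3,0,0,0.5,0,0,0],[0.3,0,0,0,0,0,0]]'| grep -E "pos|force"
```

```text
position: [0.6061, 0.3002, 0.0164]
wrist_force: [-1.1, 0.5, -3.4]
grip_force: 69.4
position: [0.6062, 0.3002, 0.0162]
wrist_force: [-4.1, -3.0, 7.8]
grip_force: 70.6
```

Contact; release, rise, and check everything from the top.

```bash
python3 -m pendant '[[1,0,0,0,0,0,0],[1,0,0,0,0,0,0],[1,0,0,0,0,0,0],[1,0,0,-20,0,0,0],[1,0,0,-50,0,0,0],[1,0,0,-60,0,0,0],[1,0,0,-60,0,0,0],[1,-50,0,0,0,0,0]]' | grep pos &&python3 -m pendant '[[1,-60,0,0,0,0,0],[1,-60,0,0,0,0,0],[1,-60,0,0,0,0,0],[1,-40,0,0,0,0,0],[1,0,0,0,0,0,0]]'|grep pos
python3 - <<'E'
from h import *
t=grab("top");s=grab("side")
o=np.vstack([cv2.resize(t["pixels"][125:285,170:490],(800,400)),])
cv2.imwrite("pics/f1.png",o[:,:,::-1])
cv2.imwrite("pics/f2.png",cv2.resize(s["pixels"][100:400,200:450],(500,600))[:,:,::-1])
print("teal patch",rect(t,mask(t,(0,0,170),(180,100,255),(205,238,232,262)),.051))
E
```

```text
position: [0.6073, 0.2545, 0.2118]
position: [0.6088, 0.0263, 0.2067]
teal patch [396.4, 309.5, 26.9, 46.2, 2.8]
```

View pics/f1.png

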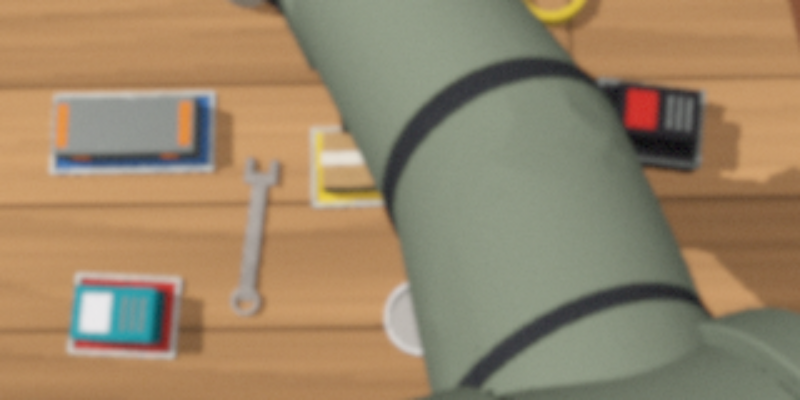

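View pics/f2.png

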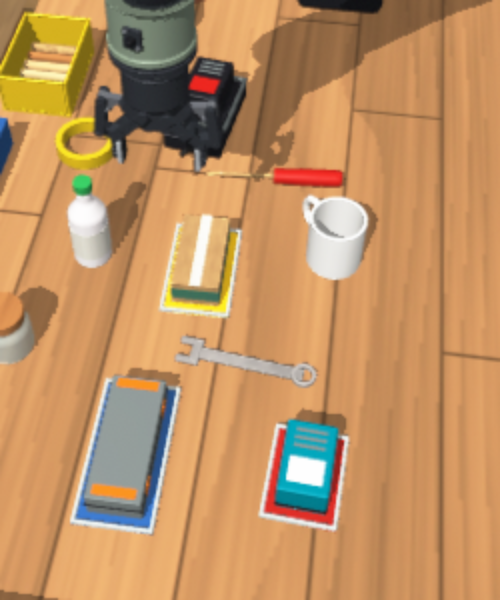

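The pictures show all four items flat inside their rims, and the mug and glue bottle are standing.

```bash
python3 -c "
from plant import robot
print(robot.hand_in())"
```

```text
the job is handed in; nothing more can be done
None
```

The job is done and handed in: the teal pack is in the red tray, the black pack on the charger, the carton in the yellow tray and the bit case in the blue tray, with the mug and glue bottle untouched; no verdict came back.

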